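Tighten and prove the clamp lever on a photonics module

TASK

Push the clamp lever round clockwise (seen from above) by its green pad until the screw is fully home, and keep pressing there with about 12 newtons for two seconds. Then prove that it holds: press the orange pad on the lever's other side with about 4 newtons for two seconds, which must not turn the screw back. Push with a fingertip and do not pinch the lever, never load it with 20 newtons or more, leave the jar, the lens ring and the screwdriver alone, and let go at the end.

Things in the scene. Friction and masses are not known exactly. Their poses are not given: they have to be found in the camera images.
- clamp: Grey breadboard with a gold module (top 48 mm up) under an aluminium strap clamp; fixed. Origin: on the table under the screw axis; z up, +x from screw to module. Board: x -120 to 180, y -160 to 160, top z 10 mm. Screw hub: steel, radius 14, top z 81 mm. Strap and heel: x -33 to 69, y -17 to 17, top z 44 mm. Module: x 45 to 149, y -38 to 38 mm.
- screw (a joint): Angle of the screw (rad) about the clamp's z; grows clockwise from above (tightens). 0: fully back; 1.2: fully home, hard stop. The unloaded lever points at angle pi + 0.75 - value, counter-clockwise from the clamp's +x. Stiff self-locking screw: it turns either way only against 0.5 N m of friction (7 N at mid-pad) and stays where it is left.
- lever: Black lever turning with the screw. Origin on the screw axis, height 47 mm; x outward along the lever, z up. Bar 8 mm thick, reaching 95 mm out, heights 56 to 70 mm; boss of radius 16.5 mm at the axis. Its neck is springy: the pads give about 1 mm per 6 N (30 N m/rad) and spring back.
- tight_pad: Green pad on the lever's +y side, 28 long (radially) x 4 thick x 24 mm high. Origin at its centre: 72 mm out from the screw axis, height 63 mm; axes as the lever's. Its outer face looks to +y, 2 mm from the origin (8 mm from the lever's mid-plane). Pushing it towards -y tightens (clockwise).
- check_pad: Orange pad, same size, on the lever's -y side. Origin at its centre: 72 mm out, height 63 mm; axes as the lever's. Its outer face looks to -y, 2 mm from the origin (8 mm from the mid-plane). Pushing it towards +y is the loosening direction.
- jar: Amber jar with a white cap, diameter 34, height 50 mm, loose on the breadboard. Origin: centre of its underside.
- lens_ring: Black lens ring, outer diameter 40, height 22 mm, loose on the breadboard. Origin: centre of its underside.
- driver: Yellow-handled screwdriver, 150 mm long, lying loose on the breadboard beyond the module. Origin: under its middle; x along it towards the tip.

How it is judged:
On the way, in this order (a step that is already met when the one before it is completed fails the run):
1. with the screw fully home, the green pad is pressed with 10 to 15 N by the fingers for 1 s (value of joint screw above 1.15 rad and contact force between tight_pad and the fingers between 10 and 15 N), for 1 s.
2. with the green pad free, the orange pad is pressed with 2.5 to 5.5 N for 1 s and the screw stays home (value of joint screw above 1.15 rad and contact force between check_pad and the fingers between 2.5 and 5.5 N and contact force between tight_pad and anything else below 0.5 N), for 1 s.
At the end, for the whole second after the job is handed in: The clamp screw is still fully home (within 0.05 rad of its stop), at rest, and nothing touches the lever, after it was first pressed tight by the green pad (10 to 15 N for 1 s) and then checked by the orange pad (2.5 to 5.5 N for 1 s) without turning back (value of joint screw above 1.15 rad and contact force between lever and anything else below 0.1 N and velocity of joint screw between -0.02 and 0.02 rad/s).
It fails at once if the lever is loaded with more than 20 N (contact force between lever and anything else above 20 N).
It fails at once if the lever is pinched (both pads pressed at once with more than 1 N) (contact force between each of tight_pad, check_pad and the fingers above 1 N).
It fails at once if the jar is moved more than 15 mm (distance of jar from where it was at the start of the episode above 0.015 m).
It fails at once if the lens ring is moved more than 15 mm (distance of lens_ring from where it was at the start of the episode above 0.015 m).
It fails at once if the screwdriver is moved more than 15 mm (distance of driver from where it was at the start of the episode above 0.015 m).
It also fails if it takes over 70 s, if anything falls off the work surface, if the arm or the gripper's body presses on something with over 40 N, if the wrist force passes 120 N, or if a joint passes its speed limit or range.

ROBOT

A 6-joint arm with a two-finger parallel gripper is mounted at the origin on the work surface. World frame = base frame: x ahead of the robot, y to its left, z up, the work surface at z = 0. Lengths are in m, angles in rad, forces in N, time in s.
With the tool pointing down it reaches from about 0.375 to 0.975 m from the base axis. Payload 3.8 kg.
Tool frame: the origin (TCP) lies at the very end of the fingers, on their centre line; the grasp point (between the pads) lies 19 mm behind it; z points along the fingers, y is the direction in which the jaws open and shut (so a half turn about z gives the same grasp; the last joint's range is limited). The gripper opens to 85 mm and grips with 20 to 120 N. Pads are 22 mm wide; open, the fingers measure 114 mm over their backs; the gripper's body (76 mm by 85 mm) begins 54 mm behind the grasp point. The pads swing forward as they close: fully open they stand 13 mm farther back than shut.
Start: joints at [-1.384, 0.264, 1.604, -0, 1.274, -0.037], TCP at [0.15, -0.658, 0.231] pointing down, gripper open.
Joint ranges: [-2.63, 2.63], [-0.94, 2.18], [0.31, 2.57], [-1.31, 4.45], [0, 2.66], [-2.55, 2.55]. Speed limits (rad/s): [2.57, 2.57, 3.14, 3.14, 3.14, 3.14].

INTERFACE

Orientations are given as a rotation vector (axis times angle).
In Python, from workcell import status, read_camera, camera_info, order gives the robot as it stands.
- The arm moves only by the tool move_arm, never from a script. Its argument "deltas" is a list of rows, each a list of 3 entries, a list of its own where there are three numbers: the turn, a rotation vector about the world's x, y, z as a fraction of full scale, then the shift along the world's x, y, z as a fraction of full scale, then the closure, from -1 (fully open) to 1 (shut), so that 0 is half open. A call has 1 to 20 rows; each row is the pose to reach, as a shift and turn from the pose commanded when the call began; what a row does not reach only later rows make up. Full scale, the value 1, is 0.1 m for a shift and pi/2 rad for a turn. A row lasts 1/8 s, in which the tool goes at most 62.5 mm and 10.7 degrees, less where a joint would pass 70% of its speed; a pose out of reach is approached as far as the arm can. A call with a number of a shift or a turn outside -1 to 1 is refused whole. A call with a gripper value outside its range is refused whole. The fingers move at their own pace and stop on an object; "grip_force" is the grip in N (left out, the last holds). Time passes only in rows, so rows that repeat a pose let the fingers close. It gives the time, the measured TCP pose, the force and the opening at its end, in the units of the state.
- status.read_state(): the state, without advancing time (a new reading comes with each control period).
- read_camera(name): name is "side" or "top"; returns (picture, depth): 384x512x3 uint8, red, green, blue; 384x512 float32, m along the optical axis (not along the pixel's ray), 0 where there is no reading.
- camera_info(name): a dict with "K" (3x3 intrinsics, pixels), "R" (3x3) and "t" (3): a world point X has camera coordinates R X + t. Camera axes: x right, y down, z forward; pixel columns grow to the right and rows downward; lengths in m; the calibration is good to about 2 mm. A picture is of the moment at which its call begins. camera_info takes no time and is no camera call.
- order.finish_job(): hands the job in, once; it reports no verdict.
The state is a dict: "time": time; "q": joint angles; "joint_vel": joint speeds; "joint_torque": joint torques, N m; "tool_pos": TCP position; "tcp_rot": TCP orientation; "wrist_force": force on the tool from outside, world axes, zero at the start; "torque": the same for the moment, N m; "width": opening from 0.0 (shut) to 1.0 (fully open).
Only numpy, scipy, OpenCV 4.12 (cv2) and the standard library are available. Lean on these libraries where they do the work, as an engineer would, in place of code of your own. Each camera call takes 0.05 s, during which the arm holds its last target. There are 200 camera calls.

## Working session

There is one attempt and no reset: what is moved stays moved. The work goes in short steps, Python scripts to look and compute and a tool call to move; the robot and the scene stay as the last step left them, time stands still between calls to the robot, and variables do not carry over. Pictures are saved under pics/ and viewed, about 8 in all and at most 12, crops included, and the job is handed in when it is done.

Besides the shell and the picture viewer there is one more tool, called after "Call:" by a JSON object that holds its "fn" and its "kwargs". move_arm: Moves the arm, as the interface text tells. Its arguments: {"type":"object","properties":{"deltas":{"type":"array","items":{"type":"array"}},"grip_force":{"type":"number"}},"required":["deltas"]}

```bash
mkdir -p pics; cat > h.py <<'E'
from workcell import status, read_camera, camera_info, order
import numpy as np, cv2
def pt(cam,u,v,d):
    c=camera_info(cam);K=np.array(c["K"]);R=np.array(c["R"]);t=np.array(c["t"])
    return R.T@(np.linalg.inv(K)@np.array([u,v,1.])*d-t)
def cloud(cam,d):
    c=camera_info(cam);K=np.array(c["K"]);R=np.array(c["R"]);t=np.array(c["t"])
    v,u=np.mgrid[:d.shape[0],:d.shape[1]]
    P=np.stack([u,v,np.ones_like(u)],-1)@np.linalg.inv(K).T*d[...,None]-t
    return P@R
def proj(cam,X):
    c=camera_info(cam);p=np.array(c["K"])@(np.array(c["R"])@np.array(X)+np.array(c["t"]));return p[:2]/p[2]
E
python3 - <<'E'
from h import *
print(status.read_state())
for n in("side","top"):
    p,d=read_camera(n);np.savez(f"{n}0.npz",p=p,d=d);c=camera_info(n);R=np.array(c["R"]);print(n,c["K"][0],-R.T@np.array(c["t"]),R[2])
    cv2.imwrite(f"pics/{n}0.png",p[...,::-1])
E
```

```text
{'time': 0.0, 'q': array([-1.38390439e+00,  2.64767549e-01,  1.60534912e+00, -2.12514745e-06,
        1.27371923e+00, -3.68910175e-02]), 'joint_vel': array([ 0.00012188, -0.00205436,  0.00062782,  0.00140507,  0.00030331,
       -0.0008385 ]), 'joint_torque': array([-1.64662390e-03, -5.15119135e+01, -3.67314792e+01, -1.80828538e-04,
        1.27474821e-02,  1.09294444e-05]), 'tool_pos': array([ 0.14966448, -0.65745507,  0.22996577]), 'tcp_rot': array([-3.11972433e+00, -3.50535641e-01,  2.67022461e-04]), 'wrist_force': array([-0.2261157 , -0.63907129, -0.2239476 ]), 'torque': array([-0.0061842 , -0.05389488,  0.00927326]), 'width': 0.999434517930327}
side [364.96520711   0.         255.44658216] [0.29372074 0.46247768 0.44706778] [ 0.54424787 -0.62098103 -0.56407164]
top [436.69988579   0.         250.83975147] [0.47661474 0.05082241 0.74148855] [ 0.2355042  -0.02242577 -0.97161456]
```

View pics/top0.png

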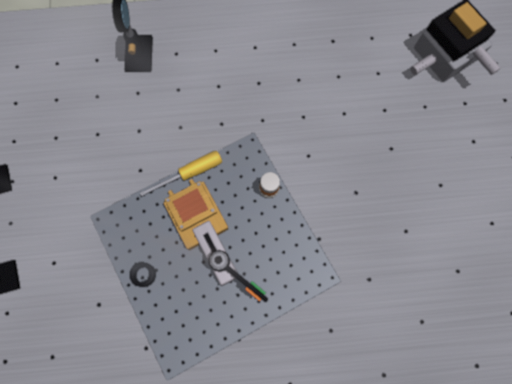

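View pics/side0.png

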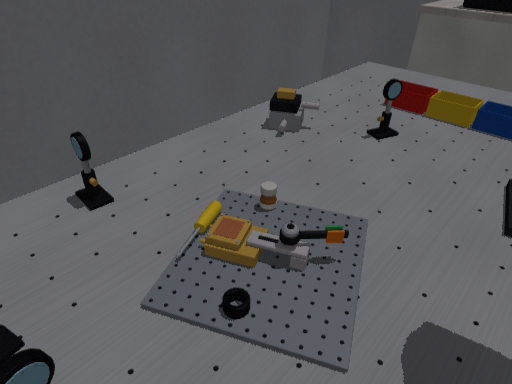

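The top view shows the hub at about (219,260) and the lever running to (266,298), with green at (258,290) and orange at (253,294). The jar is at (269,184), the ring at (143,274) and the driver near (185,172). Next I'll enlarge both views.

```bash
python3 - <<'E'
from h import *
a=np.load("top0.npz");b=np.load("side0.npz")
f=lambda p,x,y,w,h,s:cv2.resize(p[y:y+h,x:x+w],None,fx=s,fy=s,interpolation=cv2.INTER_CUBIC)
A=f(a["p"],190,215,90,100,6);B=f(b["p"],240,205,120,75,6)
cv2.imwrite("pics/topc.png",A[...,::-1]);cv2.imwrite("pics/sidec.png",B[...,::-1])
P={n:cloud(n,x["d"]) for n,x in(("top",a),("side",b))}
for n,x in(("top",a),("side",b)):
    hsv=cv2.cvtColor(x["p"],cv2.COLOR_RGB2HSV)
    for nm,lo,hi in(("green",(50,120,40),(80,255,255)),("orange",(5,200,150),(14,255,255))):
        m=cv2.inRange(hsv,lo,hi)>0; q=P[n][m]; q=q[x["d"][m]>0]; 
        vv,uu=np.nonzero(m)
        if len(q): print(n,nm,len(q),uu.min(),uu.max(),vv.min(),vv.max(),np.median(q,0).round(4),q.min(0).round(3),q.max(0).round(3))
for u,v in((219,260),(266,298),(258,290),(252,294),(269,182),(143,274),(200,165),(255,134),(92,217),(339,281),(168,377)): print(u,v,P["top"][v,u].round(4))
E
```

```text
top green 32 252 263 283 293 [0.4948 0.0385 0.0738] [0.487 0.031 0.065] [0.503 0.046 0.077]
side green 68 325 342 226 229 [0.4962 0.0393 0.0736] [0.486 0.03  0.069] [0.506 0.049 0.077]
side orange 7 328 338 231 231 [0.4896 0.0498 0.0762] [0.485 0.046 0.076] [0.497 0.056 0.077]
219 260 [0.5408 0.0923 0.0818]
266 298 [0.4793 0.0271 0.0697]
258 290 [0.492  0.0379 0.0694]
252 294 [0.4869 0.0475 0.0739]
269 182 [0.6604 0.0039 0.0609]
143 274 [0.5364 0.2236 0.0091]
200 165 [0.7084 0.1157 0.0329]
255 134 [0.768  0.016  0.0017]
92 217 [0.6402 0.3072 0.0087]
339 281 [ 0.4957 -0.0974  0.0094]
168 377 [0.3737 0.1896 0.0099]
```

View pics/topc.png

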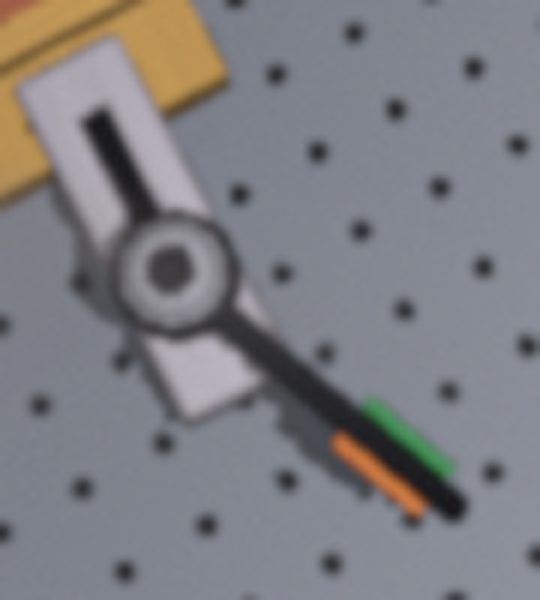

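View pics/sidec.png

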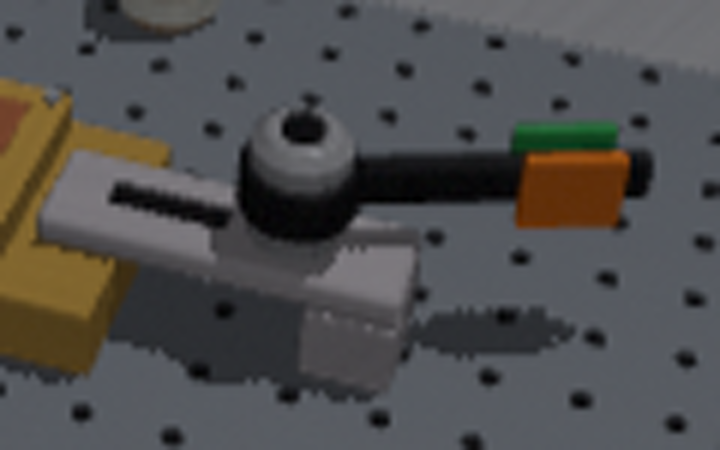

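Both crops agree. Top crop: hub at (172,270), lever tip at (452,505), green outer edge from (378,398) to (456,464), orange centre at (380,475). Next I'll work out the frame from both views.

```bash
python3 - <<'E'
from h import *
def ray(cam,u,v):
    c=camera_info(cam);R=np.array(c["R"]);t=np.array(c["t"]);o=-R.T@t;d=pt(cam,u,v,1.)-o;return o,d/np.linalg.norm(d)
def atz(cam,u,v,z): o,d=ray(cam,u,v);return o+d*(z-o[2])/d[2]
def tri(p,q):
    A=np.zeros((3,3));b=np.zeros(3);rs=[ray("top",*p),ray("side",*q)]
    for o,d in rs: M=np.eye(3)-np.outer(d,d);A+=M;b+=M@o
    x=np.linalg.solve(A,b);return x,[np.linalg.norm((np.eye(3)-np.outer(d,d))@(x-o)) for o,d in rs]
T=lambda x,y:(190+(x+.5)/6-.5,215+(y+.5)/6-.5)
S=lambda x,y:(240+(x+.5)/6-.5,205+(y+.5)/6-.5)
print("hub",tri(T(172,270),S(304,128)), atz("top",*T(172,270),.081), atz("side",*S(304,128),.081))
print("tip",tri(T(452,503),S(645,160)), atz("top",*T(452,503),.07))
g=atz("top",*T(414,436),.075);o=atz("top",*T(380,475),.075);print("g",g,"o",o,tri(T(380,475),S(572,153)))
h=atz("top",*T(172,270),.081);d=(g+o)/2-h;print("lever ang",np.degrees(np.arctan2(d[1],d[0])),np.hypot(*d[:2]))
C=[atz("top",u,v,.01) for u,v in((255,134),(92,217),(168,377),(339,281))]
for i,j in((3,0),(2,1),(1,0),(2,3)): e=C[j]-C[i];print(np.hypot(*e[:2]),np.degrees(np.arctan2(e[1],e[0])))
c=sum(C)/4;print("centre",c)
E
```

```text
hub (array([0.54207249, 0.09360736, 0.08263593]), [np.float64(0.0006676300890536827), np.float64(0.0006676300890537506)]) [0.5416433  0.09339115 0.081     ] [0.54382593 0.09219054 0.081     ]
tip (array([0.47822336, 0.02849503, 0.06935531]), [np.float64(0.0006599009945921836), np.float64(0.0006599009945921079)]) [0.47882675 0.0287786  0.07      ]
g [0.49582311 0.03677181 0.075     ] o [0.48715715 0.04607161 0.075     ] (array([0.48836374, 0.04664819, 0.07646937]), [np.float64(0.0013537798708234733), np.float64(0.0013537798708235691)])
lever ang -133.98109086708874 0.07222300861716577
0.2921048264520181 22.91312278558228
0.2908750777813561 23.74805300784874
0.31605602113189635 -66.72876728045071
0.3118121035537816 -66.95553783737057
centre [0.56853042 0.10385211 0.01      ]
```

Call:
{"fn": "move_arm", "kwargs": {"deltas": [[[0,0,0.5],[0.5,0.5,0],1],[[0,0,1],[1,1,0],1],[[0,0,1],[1,1,0],1],[[0,0,1],[1,1,0],1],[[0,0,1],[1,1,0],1],[[0,0,1],[1,1,0],1],[[0,0,1],[1,1,0],1],[[0,0,1],[1,1,0],1],[[0,0,1],[1,1,0],1],[[0,0,1],[1,1,0],1]], "grip_force": 40}}

```text
time: 1.35
tool_pos: [0.2497, -0.5578, 0.2307]
tcp_rot: [-1.96, -2.454, -0.001]
wrist_force: [0.3, -0.3, 0.0]
width: 0.0
```

Call:
{"fn": "move_arm", "kwargs": {"deltas": [[[0,0,0.1],[0.25,0.5,0],1],[[0,0,0.2],[0.5,1,0],1],[[0,0,0.2],[0.5,1,0],1]]}}

```text
time: 1.72
tool_pos: [0.3009, -0.4551, 0.2309]
tcp_rot: [-1.547, -2.733, -0.002]
wrist_force: [-1.0, -0.7, 0.2]
width: -0.003
```

Call:
{"fn": "move_arm", "kwargs": {"deltas": [[[0,0,0.1],[0.25,0.5,0],1],[[0,0,0.17],[0.5,1,0],1],[[0,0,0.17],[0.5,1,0],1]]}}

```text
time: 2.1
tool_pos: [0.3507, -0.3562, 0.2312]
tcp_rot: [1.171, 2.915, 0.001]
wrist_force: [-0.1, -1.0, -0.3]
width: 0.004
```

Call:
{"fn": "move_arm", "kwargs": {"deltas": [[[0,0,0],[0.25,0.5,0],1],[[0,0,0],[0.5,1,0],1],[[0,0,0],[0.5,1,0],1]]}}

```text
time: 2.48
tool_pos: [0.4009, -0.2569, 0.2314]
tcp_rot: [1.171, 2.915, 0.0]
wrist_force: [0.2, -0.9, 0.4]
width: -0.001
```

Call:
{"fn": "move_arm", "kwargs": {"deltas": [[[0,0,0],[0.25,0.5,0],1],[[0,0,0],[0.5,1,0],1],[[0,0,0],[0.5,1,0],1]]}}

```text
time: 2.85
tool_pos: [0.451, -0.1575, 0.2314]
tcp_rot: [1.171, 2.915, -0.0]
wrist_force: [0.6, -0.8, -0.6]
width: -0.001
```

Call:
{"fn": "move_arm", "kwargs": {"deltas": [[[0,0,0],[0.25,0.5,0],1],[[0,0,0],[0.5,1,0],1],[[0,0,0],[0.5,1,0],1]]}}

```text
time: 3.22
tool_pos: [0.5012, -0.0579, 0.2313]
tcp_rot: [1.171, 2.914, -0.0]
wrist_force: [-0.3, -0.6, -0.2]
width: 0.004
```

Call:
{"fn": "move_arm", "kwargs": {"deltas": [[[0,0,0],[0.1,0.4,-0.5],1],[[0,0,0],[0.2,0.76,-1],1],[[0,0,0],[0.2,0.76,-1],1],[[0,0,0],[0.2,0.76,-1],1],[[0,0,0],[0.2,0.76,-1],1]]}}

```text
time: 3.85
tool_pos: [0.5214, 0.0159, 0.1332]
tcp_rot: [1.176, 2.91, 0.001]
wrist_force: [0.2, -0.3, -0.3]
width: 0.002
```

```bash
python3 - <<'E'
from h import *
from scipy.spatial.transform import Rotation as Ro
s=status.read_state();R=Ro.from_rotvec(s["tcp_rot"]).as_matrix()
print(s["tool_pos"],s["q"].round(3),s["wrist_force"].round(2));print(np.degrees(np.arctan2(R[1,:2],R[0,:2])),R[:,2].round(4))
p,d=read_camera("side");B=cv2.resize(p[160:270,220:380],None,fx=5,fy=5,interpolation=cv2.INTER_CUBIC)
cv2.imwrite("pics/s1.png",B[...,::-1])
E
```

```text
[0.52135008 0.01593756 0.13324291] [-1.700e-02  5.600e-02  2.033e+00 -1.000e-03  1.048e+00 -8.190e-01] [ 0.17 -0.34 -0.32]
[135.99882866  45.9991597 ] [ 3.5e-03 -7.0e-04 -1.0e+00]
```

View pics/s1.png

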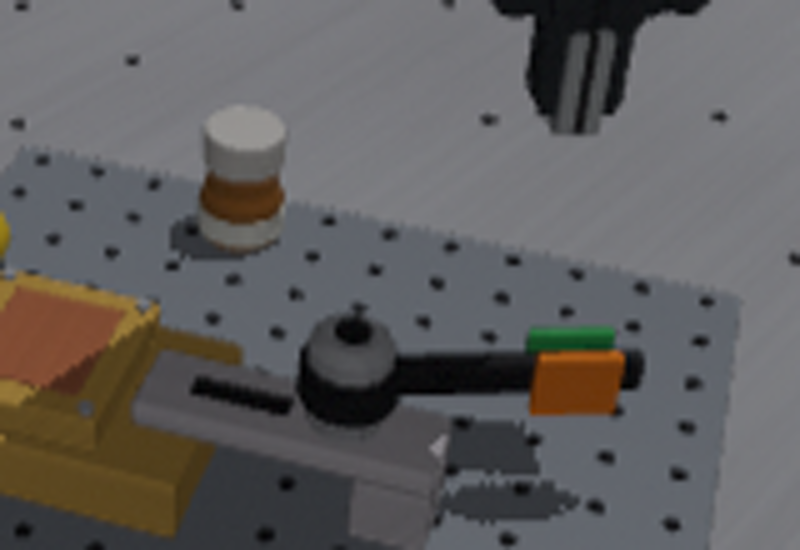

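The side view shows the closed fingertips hanging clear of the green pad at (575,130), with the lever unmoved. I'll descend and then approach along the pad normal.

Call:
{"fn": "move_arm", "kwargs": {"deltas": [[[0,0,0],[0,0,-0.4],1],[[0,0,0],[0,0,-0.88],1],[[0,0,0],[-0.05,0.04,-0.88],1],[[0,0,0],[-0.1,0.06,-0.88],1],[[0,0,0],[-0.11,0.07,-0.88],1],[[0,0,0],[-0.11,0.07,-0.88],1]]}}

```text
time: 4.65
tool_pos: [0.5103, 0.0249, 0.0453]
tcp_rot: [1.172, 2.911, 0.002]
wrist_force: [0.8, 0.8, -0.5]
width: -0.004
```

Call:
{"fn": "move_arm", "kwargs": {"deltas": [[[0,0,0],[-0.015,0.015,0],1],[[0,0,0],[-0.03,0.03,0],1],[[0,0,0],[-0.03,0.03,0],1]]}}

```text
time: 5.03
tool_pos: [0.5056, 0.028, 0.0432]
tcp_rot: [-1.173, -2.914, 0.0]
wrist_force: [-0.0, -0.5, 0.1]
width: -0.002
```

Call:
{"fn": "move_arm", "kwargs": {"deltas": [[[0,0,0],[-0.007,0.007,0],1],[[0,0,0],[-0.015,0.015,0],1],[[0,0,0],[-0.015,0.015,0],1]]}}

```text
time: 5.4
tool_pos: [0.5049, 0.0288, 0.0434]
tcp_rot: [1.173, 2.913, -0.001]
wrist_force: [2.1, -3.9, 0.0]
width: 0.001
```

Call:
{"fn": "move_arm", "kwargs": {"deltas": [[[0,0,0],[-0.005,0.005,0],1],[[0,0,0],[-0.01,0.01,0],1],[[0,0,0],[-0.01,0.01,0],1]]}}

```text
time: 5.78
tool_pos: [0.5044, 0.0293, 0.0435]
tcp_rot: [1.172, 2.912, -0.001]
wrist_force: [3.2, -6.9, -2.3]
width: -0.001
```

Contact, at about 7.6 N. Next I'll compute the arc about the hub.

```bash
python3 - <<'E'
import numpy as np
H=np.array([.542,.093]);p=np.array([.5044,.0293])-H
for a in np.arange(2,52,2):
    t=-np.radians(a);q=np.array([[np.cos(t),-np.sin(t)],[np.sin(t),np.cos(t)]])@p;print(a,(-a/90).__round__(4),((q-p)/.1).round(3))
E
```

```text
2 -0.0222 [-0.022  0.014]
4 -0.0444 [-0.044  0.028]
6 -0.0667 [-0.065  0.043]
8 -0.0889 [-0.085  0.059]
10 -0.1111 [-0.105  0.075]
12 -0.1333 [-0.124  0.092]
14 -0.1556 [-0.143  0.11 ]
16 -0.1778 [-0.161  0.128]
18 -0.2 [-0.178  0.147]
20 -0.2222 [-0.195  0.167]
22 -0.2444 [-0.211  0.187]
24 -0.2667 [-0.227  0.208]
26 -0.2889 [-0.241  0.229]
28 -0.3111 [-0.255  0.251]
30 -0.3333 [-0.268  0.273]
32 -0.3556 [-0.28   0.296]
34 -0.3778 [-0.292  0.319]
36 -0.4 [-0.303  0.343]
38 -0.4222 [-0.312  0.367]
40 -0.4444 [-0.321  0.391]
42 -0.4667 [-0.33   0.415]
44 -0.4889 [-0.337  0.44 ]
46 -0.5111 [-0.343  0.465]
48 -0.5333 [-0.349  0.49 ]
50 -0.5556 [-0.354  0.516]
```

Call:
{"fn": "move_arm", "kwargs": {"deltas": [[[0,0,-0.011],[-0.011,0.007,0],1],[[0,0,-0.022],[-0.022,0.014,0],1],[[0,0,-0.033],[-0.033,0.021,0],1],[[0,0,-0.044],[-0.044,0.028,0],1],[[0,0,-0.067],[-0.065,0.043,0],1],[[0,0,-0.089],[-0.085,0.059,0],1],[[0,0,-0.111],[-0.105,0.075,0],1]]}}

```text
time: 6.65
tool_pos: [0.4938, 0.0368, 0.0435]
tcp_rot: [1.423, 2.798, -0.001]
wrist_force: [3.3, -6.8, -2.2]
width: 0.002
```

Call:
{"fn": "move_arm", "kwargs": {"deltas": [[[0,0,-0.022],[-0.019,0.017,0],1],[[0,0,-0.044],[-0.038,0.035,0],1],[[0,0,-0.067],[-0.056,0.053,0],1],[[0,0,-0.089],[-0.073,0.072,0],1],[[0,0,-0.111],[-0.09,0.092,0],1],[[0,0,-0.133],[-0.106,0.112,0],1],[[0,0,-0.156],[-0.122,0.133,0],1],[[0,0,-0.178],[-0.136,0.154,0],1],[[0,0,-0.2],[-0.15,0.176,0],1],[[0,0,-0.222],[-0.163,0.198,0],1],[[0,0,-0.244],[-0.175,0.221,0],1]]}}

```text
time: 8.02
tool_pos: [0.4761, 0.059, 0.0434]
tcp_rot: [1.93, 2.476, -0.0]
wrist_force: [2.6, -7.0, -2.0]
width: 0.004
```

```bash
python3 - <<'E'
from h import *
s=status.read_state();print(s["tool_pos"],s["wrist_force"],s["torque"])
p,d=read_camera("top");B=cv2.resize(p[215:315,180:280],None,fx=6,fy=6,interpolation=cv2.INTER_CUBIC)
cv2.imwrite("pics/t2.png",B[...,::-1])
E
```

```text
[0.47610197 0.05897804 0.0434205 ] [ 2.58737352 -6.97308646 -2.01844081] [-1.00908358 -0.55245869 -0.05027824]
```

View pics/t2.png

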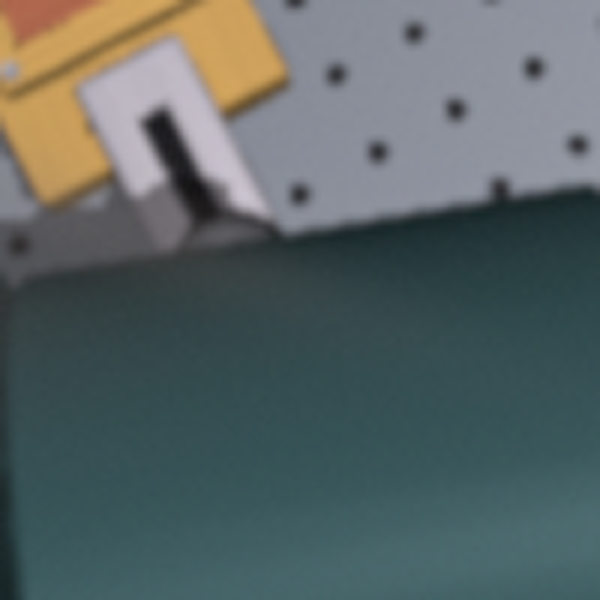

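The arm hides the lever from the top camera. Force is steady at 7.5 N, so it's still turning. I expect the stop about 16° on.

Call:
{"fn": "move_arm", "kwargs": {"deltas": [[[0,0,-0.022],[-0.012,0.023,0],1],[[0,0,-0.044],[-0.023,0.047,0],1],[[0,0,-0.067],[-0.032,0.071,0],1],[[0,0,-0.089],[-0.041,0.095,0],1],[[0,0,-0.111],[-0.05,0.119,0],1],[[0,0,-0.122],[-0.053,0.131,0],1],[[0,0,-0.133],[-0.057,0.144,0],1],[[0,0,-0.133],[-0.057,0.144,0],1]]}}

```text
time: 9.07
tool_pos: [0.4704, 0.0735, 0.0434]
tcp_rot: [2.177, 2.263, -0.0]
wrist_force: [3.4, -7.0, -2.7]
width: -0.0
```

Call:
{"fn": "move_arm", "kwargs": {"deltas": [[[0,0,-0.006],[-0.002,0.006,0],1],[[0,0,-0.011],[-0.004,0.012,0],1],[[0,0,-0.011],[-0.004,0.012,0],1]]}}

```text
time: 9.45
tool_pos: [0.47, 0.0746, 0.0434]
tcp_rot: [2.196, 2.244, -0.0]
wrist_force: [3.1, -6.0, -1.3]
width: -0.001
```

Call:
{"fn": "move_arm", "kwargs": {"deltas": [[[0,0,-0.006],[-0.001,0.005,0],1],[[0,0,-0.006],[-0.001,0.005,0],1]]}}

```text
time: 9.7
tool_pos: [0.4699, 0.075, 0.0434]
tcp_rot: [2.207, 2.233, -0.0]
wrist_force: [2.8, -5.6, -1.0]
width: -0.0
```

Call:
{"fn": "move_arm", "kwargs": {"deltas": [[[0,0,-0.006],[-0.001,0.005,0],1],[[0,0,-0.006],[-0.001,0.005,0],1]]}}

```text
time: 9.95
tool_pos: [0.4698, 0.0755, 0.0434]
tcp_rot: [2.217, 2.223, -0.0]
wrist_force: [4.2, -5.4, -1.4]
width: 0.001
```

Call:
{"fn": "move_arm", "kwargs": {"deltas": [[[0,0,-0.006],[-0.001,0.006,0],1],[[0,0,-0.006],[-0.001,0.006,0],1]]}}

```text
time: 10.2
tool_pos: [0.4696, 0.0761, 0.0434]
tcp_rot: [2.228, 2.212, -0.0]
wrist_force: [2.9, -6.3, -1.1]
width: 0.002
```

Call:
{"fn": "move_arm", "kwargs": {"deltas": [[[0,0,-0.006],[-0.001,0.006,0],1],[[0,0,-0.006],[-0.001,0.006,0],1]]}}

```text
time: 10.45
tool_pos: [0.4694, 0.0767, 0.0434]
tcp_rot: [2.238, 2.202, -0.0]
wrist_force: [3.2, -7.3, -1.9]
width: -0.005
```

Call:
{"fn": "move_arm", "kwargs": {"deltas": [[[0,0,-0.006],[-0.001,0.006,0],1],[[0,0,-0.006],[-0.001,0.006,0],1]]}}

```text
time: 10.7
tool_pos: [0.4693, 0.0773, 0.0433]
tcp_rot: [2.248, 2.191, -0.001]
wrist_force: [2.5, -6.8, -1.8]
width: -0.002
```

Call:
{"fn": "move_arm", "kwargs": {"deltas": [[[0,0,-0.006],[-0.001,0.006,0],1],[[0,0,-0.006],[-0.001,0.006,0],1]]}}

```text
time: 10.95
tool_pos: [0.4691, 0.0779, 0.0433]
tcp_rot: [2.259, 2.181, -0.001]
wrist_force: [2.5, -6.9, -1.0]
width: -0.001
```

Call:
{"fn": "move_arm", "kwargs": {"deltas": [[[0,0,-0.006],[-0.001,0.006,0],1],[[0,0,-0.006],[-0.001,0.006,0],1]]}}

```text
time: 11.2
tool_pos: [0.469, 0.0785, 0.0433]
tcp_rot: [2.269, 2.17, -0.001]
wrist_force: [3.4, -6.3, -1.3]
width: -0.001
```

Call:
{"fn": "move_arm", "kwargs": {"deltas": [[[0,0,-0.006],[-0.001,0.006,0],1],[[0,0,-0.006],[-0.001,0.006,0],1]]}}

```text
time: 11.45
tool_pos: [0.4688, 0.0789, 0.0433]
tcp_rot: [2.279, 2.16, -0.001]
wrist_force: [3.1, -7.5, -1.5]
width: -0.002
```

Call:
{"fn": "move_arm", "kwargs": {"deltas": [[[0,0,-0.006],[-0.001,0.006,0],1],[[0,0,-0.006],[-0.001,0.006,0],1]]}}

```text
time: 11.7
tool_pos: [0.4687, 0.0793, 0.0433]
tcp_rot: [2.288, 2.149, -0.002]
wrist_force: [3.2, -8.7, -1.6]
width: 0.001
```

Call:
{"fn": "move_arm", "kwargs": {"deltas": [[[0,0,0],[0,0.006,0],1],[[0,0,0],[0,0.006,0],1]]}}

```text
time: 11.95
tool_pos: [0.4687, 0.0795, 0.0433]
tcp_rot: [2.288, 2.149, -0.003]
wrist_force: [2.7, -10.1, -0.8]
width: -0.001
```

Call:
{"fn": "move_arm", "kwargs": {"deltas": [[[0,0,0],[0,0.006,0],1],[[0,0,0],[0,0.006,0],1]]}}

```text
time: 12.2
tool_pos: [0.4687, 0.0798, 0.0433]
tcp_rot: [2.288, 2.149, -0.003]
wrist_force: [2.9, -12.5, -0.9]
width: 0.001
```

Call:
{"fn": "move_arm", "kwargs": {"deltas": [[[0,0,0],[0,0,0],1],[[0,0,0],[0,0,0],1],[[0,0,0],[0,0,0],1],[[0,0,0],[0,0,0],1]]}}

```text
time: 12.7
tool_pos: [0.4687, 0.0798, 0.0433]
tcp_rot: [2.288, 2.149, -0.003]
wrist_force: [4.4, -11.5, 0.0]
width: -0.003
```

Call:
{"fn": "move_arm", "kwargs": {"deltas": [[[0,0,0],[0,0,0],1],[[0,0,0],[0,0,0],1],[[0,0,0],[0,0,0],1],[[0,0,0],[0,0,0],1],[[0,0,0],[0,0,0],1],[[0,0,0],[0,0,0],1],[[0,0,0],[0,0,0],1],[[0,0,0],[0,0,0],1]]}}

```text
time: 13.7
tool_pos: [0.4687, 0.0798, 0.0433]
tcp_rot: [2.288, 2.149, -0.003]
wrist_force: [3.3, -12.0, -0.2]
width: -0.004
```

Call:
{"fn": "move_arm", "kwargs": {"deltas": [[[0,0,0],[0,0,0],1],[[0,0,0],[0,0,0],1],[[0,0,0],[0,0,0],1],[[0,0,0],[0,0,0],1],[[0,0,0],[0,0,0],1],[[0,0,0],[0,0,0],1],[[0,0,0],[0,0,0],1],[[0,0,0],[0,0,0],1]]}}

```text
time: 14.7
tool_pos: [0.4687, 0.0797, 0.0433]
tcp_rot: [2.288, 2.149, -0.003]
wrist_force: [3.8, -11.6, -0.9]
width: -0.0
```

```bash
python3 - <<'E'
from h import *
s=status.read_state();print(s["tool_pos"],s["wrist_force"])
p,d=read_camera("side");B=cv2.resize(p[190:290,240:400],None,fx=5,fy=5,interpolation=cv2.INTER_CUBIC)
cv2.imwrite("pics/s3.png",B[...,::-1])
E
```

```text
[0.46870353 0.07974579 0.04329669] [  3.83851794 -11.63753545  -0.93922182]
```

View pics/s3.png

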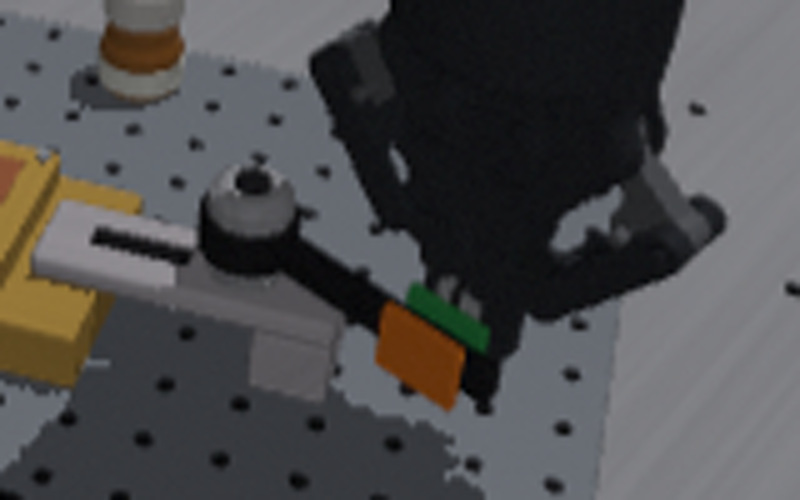

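The side view shows the closed fingertips (455,295) against the green pad (450,315), the bar not touched elsewhere, and about 12.3 N held for over 2 s. I'll check the lever angle against the predicted home position, then back off and lift.

```bash
python3 - <<'E'
from h import *
H=np.array([.542,.093])
print("obs",240+(421.5)/5-.5,190+357.5/5-.5)
for a in (170,174,177.5,180,184):
    t=np.radians(a);u=np.array([np.cos(t),np.sin(t)]);n=np.array([-u[1],u[0]])
    print(a,proj("side",[*(H+.072*u-.008*n),.063]).round(1))
E
```

```text
obs 323.8 261.0
170 [319.4 264. ]
174 [322.  262.6]
177.5 [324.1 261.3]
180 [325.5 260.3]
184 [327.6 258.7]
```

Call:
{"fn": "move_arm", "kwargs": {"deltas": [[[0,0,0],[0,-0.02,0],1],[[0,0,0],[0,-0.1,0],1],[[0,0,0],[0,-0.25,0],1],[[0,0,0],[0,-0.25,0.3],1],[[0,0,0],[0,-0.25,0.7],1],[[0,0,0],[0,-0.25,0.7],1],[[0,0,0],[0,-0.25,0.7],1]]}}

```text
time: 15.62
tool_pos: [0.4677, 0.0566, 0.1129]
tcp_rot: [-2.291, -2.149, 0.001]
wrist_force: [-0.7, 0.0, -1.4]
width: -0.002
```

```bash
python3 - <<'E'
from h import *
from scipy.spatial.transform import Rotation as Ro
s=status.read_state();R=Ro.from_rotvec(s["tcp_rot"]).as_matrix()
print(s["tool_pos"],s["wrist_force"].round(2),np.degrees(np.arctan2(R[1,:2],R[0,:2])))
p,d=read_camera("side");np.savez("side4.npz",p=p,d=d)
P=cloud("side",d);hsv=cv2.cvtColor(p,cv2.COLOR_RGB2HSV)
for x in("side0.npz","side4.npz"):
  z=np.load(x);P=cloud("side",z["d"]);hsv=cv2.cvtColor(z["p"],cv2.COLOR_RGB2HSV)
  m=cv2.inRange(hsv,(4,190,100),(15,255,255))>0;m[:220]=0;m[:,:310]=0;m[:,360:]=0
  q=P[m];v,u=np.nonzero(m);print(x,len(q),u.mean(),v.mean(),np.median(q,0).round(4))
  w,vec=np.linalg.eigh(np.cov(q[:,:2].T));print("face dir",np.degrees(np.arctan2(vec[1,1],vec[0,1])))
E
```

```text
[0.46774048 0.05663537 0.11287205] [-0.72  0.01 -1.35] [86.33413186 -3.6658625 ]
side0.npz 52 335.2692307692308 232.59615384615384 [0.4885 0.0484 0.0751]
face dir 46.50056055351481
side4.npz 200 324.32 260.31 [0.47   0.1045 0.0656]
face dir 178.23920921158128
```

The observed lever angle matches home (about 178°). I'll cross over the lever and descend on the orange side.

Call:
{"fn": "move_arm", "kwargs": {"deltas": [[[0,0,0.01],[0,0.3,0],1],[[0,0,0.017],[0.02,0.6,0],1],[[0,0,0.017],[0.02,0.8,0],1],[[0,0,0.017],[0.02,0.8,0],1],[[0,0,0.017],[0.02,0.8,-0.4],1],[[0,0,0.017],[0.02,0.8,-0.7],1],[[0,0,0.017],[0.02,0.8,-0.7],1],[[0,0,0.017],[0.02,0.8,-0.7],1]]}}

```text
time: 16.68
tool_pos: [0.4706, 0.1365, 0.0437]
tcp_rot: [2.263, 2.179, -0.0]
wrist_force: [0.4, 0.8, 0.5]
width: -0.001
```

Call:
{"fn": "move_arm", "kwargs": {"deltas": [[[0,0,0],[0,-0.07,0],1],[[0,0,0],[0,-0.14,0],1],[[0,0,0],[0,-0.18,0],1],[[0,0,0],[0,-0.18,0],1],[[0,0,0],[0,-0.18,0],1]]}}

```text
time: 17.3
tool_pos: [0.4703, 0.1189, 0.0434]
tcp_rot: [-2.262, -2.18, -0.0]
wrist_force: [-0.4, -0.4, 0.5]
width: -0.002
```

Call:
{"fn": "move_arm", "kwargs": {"deltas": [[[0,0,0],[0,-0.01,0],1],[[0,0,0],[0,-0.02,0],1],[[0,0,0],[0,-0.02,0],1]]}}

```text
time: 17.68
tool_pos: [0.4702, 0.117, 0.0432]
tcp_rot: [-2.262, -2.18, 0.0]
wrist_force: [0.0, 0.3, -1.0]
width: -0.001
```

Call:
{"fn": "move_arm", "kwargs": {"deltas": [[[0,0,0],[0,-0.005,0],1],[[0,0,0],[0,-0.008,0],1],[[0,0,0],[0,-0.008,0],1]]}}

```text
time: 18.05
tool_pos: [0.4703, 0.1161, 0.0433]
tcp_rot: [-2.262, -2.18, 0.0]
wrist_force: [-0.5, -0.4, 0.0]
width: -0.001
```

Call:
{"fn": "move_arm", "kwargs": {"deltas": [[[0,0,0],[0,-0.005,0],1],[[0,0,0],[0,-0.005,0],1]]}}

```text
time: 18.3
tool_pos: [0.4703, 0.1156, 0.0433]
tcp_rot: [-2.262, -2.18, 0.0]
wrist_force: [0.1, -0.2, -0.3]
width: -0.0
```

Call:
{"fn": "move_arm", "kwargs": {"deltas": [[[0,0,0],[0,-0.005,0],1],[[0,0,0],[0,-0.005,0],1]]}}

```text
time: 18.55
tool_pos: [0.4703, 0.1153, 0.0433]
tcp_rot: [-2.262, -2.18, -0.0]
wrist_force: [-1.2, 0.7, -0.0]
width: 0.001
```

Call:
{"fn": "move_arm", "kwargs": {"deltas": [[[0,0,0],[0,-0.004,0],1],[[0,0,0],[0,-0.004,0],1]]}}

```text
time: 18.8
tool_pos: [0.4703, 0.115, 0.0433]
tcp_rot: [-2.262, -2.18, -0.0]
wrist_force: [0.0, 2.1, 0.1]
width: 0.0
```

Call:
{"fn": "move_arm", "kwargs": {"deltas": [[[0,0,0],[0,-0.003,0],1],[[0,0,0],[0,-0.003,0],1],[[0,0,0],[0,-0.003,0],1]]}}

```text
time: 19.18
tool_pos: [0.4703, 0.1147, 0.0433]
tcp_rot: [-2.262, -2.18, -0.0]
wrist_force: [-1.9, 4.6, 1.5]
width: 0.002
```

Call:
{"fn": "move_arm", "kwargs": {"deltas": [[[0,0,0],[0,-0.003,0],1],[[0,0,0],[0,-0.003,0],1],[[0,0,0],[0,-0.003,0],1]]}}

```text
time: 19.55
tool_pos: [0.4702, 0.1145, 0.0433]
tcp_rot: [-2.262, -2.179, -0.001]
wrist_force: [-0.5, 6.3, 0.5]
width: -0.002
```

Call:
{"fn": "move_arm", "kwargs": {"deltas": [[[0,0,0],[0,0.004,0],1],[[0,0,0],[0,0.004,0],1]]}}

```text
time: 19.8
tool_pos: [0.4702, 0.1146, 0.0433]
tcp_rot: [-2.262, -2.18, 0.0]
wrist_force: [-1.5, 5.0, 0.9]
width: -0.001
```

Call:
{"fn": "move_arm", "kwargs": {"deltas": [[[0,0,0],[0,0,0],1],[[0,0,0],[0,0,0],1]]}}

```text
time: 20.05
tool_pos: [0.4702, 0.1146, 0.0433]
tcp_rot: [-2.262, -2.18, 0.0]
wrist_force: [-0.8, 4.5, 0.2]
width: -0.001
```

Call:
{"fn": "move_arm", "kwargs": {"deltas": [[[0,0,0],[0,0,0],1],[[0,0,0],[0,0,0],1]]}}

```text
time: 20.3
tool_pos: [0.4702, 0.1146, 0.0432]
tcp_rot: [-2.262, -2.18, 0.0]
wrist_force: [-2.4, 5.7, 1.3]
width: 0.005
```

Call:
{"fn": "move_arm", "kwargs": {"deltas": [[[0,0,0],[0,0.003,0],1],[[0,0,0],[0,0.003,0],1],[[0,0,0],[0,0.003,0],1]]}}

```text
time: 20.68
tool_pos: [0.4702, 0.1147, 0.0433]
tcp_rot: [-2.262, -2.18, 0.0]
wrist_force: [-0.8, 3.3, 0.9]
width: -0.001
```

Call:
{"fn": "move_arm", "kwargs": {"deltas": [[[0,0,0],[0,0,0],1],[[0,0,0],[0,0,0],1],[[0,0,0],[0,0,0],1]]}}

```text
time: 21.05
tool_pos: [0.4702, 0.1148, 0.0432]
tcp_rot: [-2.262, -2.18, 0.0]
wrist_force: [-1.3, 3.6, 0.9]
width: 0.001
```

Call:
{"fn": "move_arm", "kwargs": {"deltas": [[[0,0,0],[0,0,0],1],[[0,0,0],[0,0,0],1],[[0,0,0],[0,0,0],1]]}}

```text
time: 21.42
tool_pos: [0.4702, 0.1148, 0.0432]
tcp_rot: [-2.262, -2.18, 0.0]
wrist_force: [-1.4, 3.2, 0.4]
width: -0.0
```

Call:
{"fn": "move_arm", "kwargs": {"deltas": [[[0,0,0],[0,0,0],1],[[0,0,0],[0,0,0],1],[[0,0,0],[0,0,0],1]]}}

```text
time: 21.8
tool_pos: [0.4702, 0.1148, 0.0433]
tcp_rot: [-2.262, -2.18, 0.0]
wrist_force: [-1.6, 3.0, 0.9]
width: -0.004
```

Call:
{"fn": "move_arm", "kwargs": {"deltas": [[[0,0,0],[0,0,0],1],[[0,0,0],[0,0,0],1],[[0,0,0],[0,0,0],1]]}}

```text
time: 22.18
tool_pos: [0.4703, 0.1148, 0.0433]
tcp_rot: [-2.262, -2.18, 0.0]
wrist_force: [-0.8, 3.8, 1.4]
width: 0.002
```

Call:
{"fn": "move_arm", "kwargs": {"deltas": [[[0,0,0],[0,0,0],1],[[0,0,0],[0,0,0],1],[[0,0,0],[0,0,0],1]]}}

```text
time: 22.55
tool_pos: [0.4703, 0.1148, 0.0433]
tcp_rot: [-2.262, -2.18, 0.0]
wrist_force: [-1.0, 4.5, 0.7]
width: -0.0
```

Call:
{"fn": "move_arm", "kwargs": {"deltas": [[[0,0,0],[0,0,0],1],[[0,0,0],[0,0,0],1],[[0,0,0],[0,0,0],1],[[0,0,0],[0,0,0],1]]}}

```text
time: 23.05
tool_pos: [0.4703, 0.1149, 0.0433]
tcp_rot: [-2.262, -2.18, 0.0]
wrist_force: [-2.6, 3.3, 0.3]
width: 0.001
```

Call:
{"fn": "move_arm", "kwargs": {"deltas": [[[0,0,0],[0,-0.001,0],1],[[0,0,0],[0,-0.001,0],1],[[0,0,0],[0,-0.001,0],1],[[0,0,0],[0,-0.001,0],1],[[0,0,0],[0,-0.001,0],1],[[0,0,0],[0,-0.001,0],1],[[0,0,0],[0,-0.001,0],1],[[0,0,0],[0,-0.001,0],1],[[0,0,0],[0,-0.001,0],1],[[0,0,0],[0,-0.001,0],1],[[0,0,0],[0,-0.001,0],1],[[0,0,0],[0,-0.001,0],1],[[0,0,0],[0,-0.001,0],1],[[0,0,0],[0,-0.001,0],1],[[0,0,0],[0,-0.001,0],1],[[0,0,0],[0,-0.001,0],1]]}}

```text
time: 25.05
tool_pos: [0.4703, 0.1147, 0.0433]
tcp_rot: [-2.262, -2.18, 0.0]
wrist_force: [-2.0, 4.2, 0.6]
width: 0.005
```

Call:
{"fn": "move_arm", "kwargs": {"deltas": [[[0,0,0],[0,0.02,0],1],[[0,0,0],[0,0.1,0],1],[[0,0,0],[0,0.25,0],1],[[0,0,0],[0,0.25,0.4],1],[[0,0,0],[0,0.25,0.9],1],[[0,0,0],[-0.5,0.25,1],1],[[0,0,0],[-0.7,0.25,1],1],[[0,0,0],[-0.7,0.25,1],1],[[0,0,0],[-0.7,0.25,1],1],[[0,0,0],[-0.7,0.25,1],1]]}}

```text
time: 26.3
tool_pos: [0.4011, 0.1399, 0.1432]
tcp_rot: [2.262, 2.18, 0.0]
wrist_force: [-0.2, 0.6, -0.3]
width: 0.0
```

```bash
python3 - <<'E'
from h import *
s=status.read_state();print(s["time"],s["tool_pos"],s["wrist_force"])
p,d=read_camera("side");np.savez("side5.npz",p=p,d=d);cv2.imwrite("pics/s5.png",p[...,::-1])
for x in("side4.npz","side5.npz"):
  z=np.load(x);P=cloud("side",z["d"]);hsv=cv2.cvtColor(z["p"],cv2.COLOR_RGB2HSV)
  m=cv2.inRange(hsv,(4,190,100),(15,255,255))>0;m[:220]=0;m[:,:310]=0;m[:,360:]=0
  q=P[m];v,u=np.nonzero(m);print(x,len(q),u.mean(),v.mean(),np.median(q,0).round(4))
E
```

```text
26.3 [0.40114603 0.13994456 0.14324188] [-0.15230948  0.58369723 -0.25654376]
side4.npz 200 324.32 260.31 [0.47   0.1045 0.0656]
side5.npz 220 324.42727272727274 259.73636363636365 [0.4703 0.1044 0.0666]
```

View pics/s5.png

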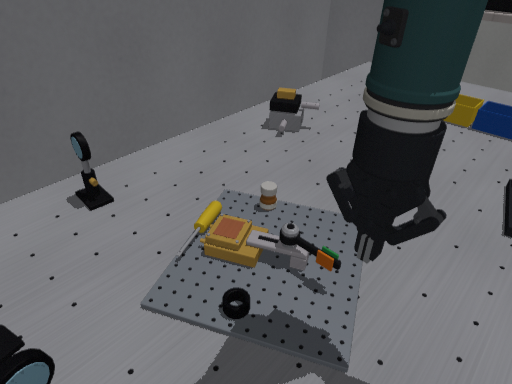

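The side view shows the arm clear of the lever, which stands at its home angle (orange pad at 326,259). The jar (269,196), ring (236,303) and driver (205,222) are where they started.

```bash
python3 -c "
from h import *
print(order.finish_job())"
```

```text
the job is handed in; nothing more can be done
None
```

I tightened the clamp, tested that it holds, let go of the lever and handed the job in at about 26 s. No verdict is reported.

- **Tightening:** I pushed the green pad round about 48° clockwise with the closed fingertips, at about 7.5 N. The stop showed as a clear rise in force, and I held about 12 N there for more than 2 s (12–13 N in total with the sideways part). From the camera, the lever was at about 178°, against 177.5° predicted for fully home.
- **Hold test:** I pressed the orange pad with about 3.5–4.5 N for more than 4 s. Before that, one reading went over the band to 6.3 N, so I backed off; the force was about 5 N for roughly half a second before it settled.
- **Last checks:** The orange pad's position changed by no more than 0.3 mm in the table plane between before and after the test, so the screw did not turn back. The tool reads about zero force and stands clear. The jar, lens ring and screwdriver look unmoved.

During the pushes the wrist also read a sideways force of 2–4 N, which I put down to friction at the fingertip. I could not measure the contact force on the pads separately from the wrist reading.

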